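Align a flat-edged mounting disc to its bar by fingertip and weigh it down

ROBOT

A 6-joint arm with a two-finger parallel gripper is mounted at the origin on a cart in front of the work surface, level with it; the furniture and walls round the work are solid. World frame = base frame: x ahead of the robot, y to its left, z up, the work surface at z = 0. Lengths are in m, angles in degrees, forces in N, time in s.
With the tool pointing down it reaches from about 0.35 to 0.875 m from the base axis. Payload 4.2 kg.
Tool frame: the origin (TCP) lies between the finger pads; the fingertips stand 25 mm ahead of it and the grasp point (between the pads) lies 6 mm ahead of it (r.tips_ahead is the distance from the TCP to the fingertips, in m); z points along the fingers, y is the direction in which the jaws open and shut (so a half turn about z gives the same grasp; the last joint's range is limited). The gripper opens to 87 mm and grips with 3 to 60 N. Pads are 19 mm wide; open, the fingers measure 117 mm over their backs; the gripper's body (75 mm by 190 mm) begins 51 mm behind the grasp point.
Start: joints at [-49.928, 22.042, 0.453, 0, -68.411, -14.817], TCP at [0.267, -0.565, 0.223] pointing down, gripper open.
Joint ranges: [-179.83, 179.83], [-69.29, 118.12], [-61.27, 80.66], [-181.25, 117.63], [-171.15, -9.14], [-177.46, 177.46]. Speed limits (degrees/s): [159.86, 159.86, 180, 180, 180, 180].

INTERFACE

Orientations are given as a 3x3 rotation matrix whose columns are the frame's x, y, z axes.
In Python, from station import r, vision, finish_job gives the robot as it stands.
- The arm moves only by the shell command python3 -m jog 'ROWS'. ROWS is a JSON object of lists of equal length, an entry for each row: "rot": the turn, a rotation vector about the world's x, y, z in degrees, a list of three; "delta_pos": the shift along the world's x, y, z in mm, a list of three; "grip": the opening in per cent of the stroke, from 0 (shut) to 100 (fully open). A call has 1 to 10 rows; each row shifts and turns the commanded pose from where the row before left it; what a row does not reach is not made up. A row lasts 1/12 s, in which the tool goes at most 41.7 mm and 7.16 degrees, less where a joint would pass 70% of its speed; a pose out of reach is approached as far as the arm can. A call with a gripper value outside its range is refused whole. The fingers move at their own pace and stop on an object; the grip force is fixed at half the most. Time passes only in rows, so rows that do not move let the fingers close. It gives the time, the measured TCP pose, the force and the opening at its end, in the units of the state.
- r.sense(): the state, without advancing time (a new reading comes with each control period).
- vision.capture(name): name is "scene" or "side" or "wrist"; returns a dict with "frame" (420x560x3 uint8, red, green, blue), "K" (3x3 intrinsics, pixels), "k1" (the pictures are not rectified: a ray, as slopes to the right and down, at radius r is drawn at 1 + k1 r^2 times it, then the intrinsics apply), "xyz" and "orientation" of the camera in the world. Camera axes: x right, y up, looking along -z (the intrinsics and any distortion apply to the point x, -y, -z); pixel columns grow to the right and rows downward; lengths in m; the calibration is good to about 2 mm. A picture is of the moment at which its call begins. There is no depth.
- finish_job(): hands the job in, once; it reports no verdict.
The state is a dict: "time_s": time; "joints": joint angles; "joint_velocities": joint speeds; "effort": joint torques, N m; "tcp_pos": TCP position; "ee_rot": TCP orientation; "wrist_force": force on the tool from outside, world axes, zero at the start; "moment": the same for the moment, N m; "gripper_width": opening from 0.0 (shut) to 1.0 (fully open).
Only numpy, scipy, OpenCV 4.12 (cv2) and the standard library are available. Lean on these libraries where they do the work, as an engineer would, in place of code of your own. Each camera call takes 0.05 s, during which the arm holds its last target. There are 200 camera calls.

TASK

The blue mounting disc lies turned the wrong way in its ring on the grey alignment stage. Nudge its steel pin round with the fingertips, without lifting the disc out of the ring, until its flat edge squarely faces the orange alignment bar (bar still open), then slide the bar fully up so that it lies flush against the flat. Finally take the brass weight by its black knob from the sloped rest, set it gently upright in the middle of the disc and let go; leave the timer and the two bottles where they stand.

Things in the scene. Friction and masses are not known exactly. Their poses are not given: they have to be found in the camera images.
- aligner: Grey level stage plate, fixed, 198 x 128 x 12 mm. Origin on the bench under the centre of the round nest; z up; x horizontal, from nest to orange bar. Plate x -65 to 133, y -64 to 64 mm, top z = 12 mm. An aluminium ring (inner radius 51.5, outer 57.5, top z = 20 mm, open 44 degrees each side of +x, ends flared) holds the disc with 1.5 mm play. Rails at y = +-33, x 65 to 129 mm, top z = 19 mm.
- disc: Blue disc, 100 mm across, 10 mm thick, 0.14 kg, loose in the ring. Origin at the centre of its underside, z up; x points square to its flat edge (41 mm from the centre, 57 mm long, a white line beside it). Aligned: its x points the same way as the stage's x. A pin stands opposite the flat. A white circle 55 mm across marks the middle. It starts turned 75 to 180 degrees off, either way.
- disc_pin (a point): Centre of the upright steel pin on the disc: 12 mm across, 16 mm tall, from the disc's top (22 mm above the bench) to 38 mm above the bench; 38 mm from the disc's centre, opposite the flat. Push it sideways to turn the disc; disc and pin are slick (friction about 0.1), so it turns easily and stays where it is left.
- disc_flat (a point): Middle of the disc's flat edge, half-way up the thickness, 41 mm from the disc's centre; axes as the disc's.
- disc_centre (a point): Centre of the disc's top face, 22 mm above the bench: the weight belongs here.
- align_bar (a joint): How far the orange alignment bar has slid towards the disc, in m: 0 to 0.006 at the start (open); when it lies against the flat of an aligned disc it reads about 0.030 (0.0285 to 0.0315); stop at 0.033. It slides along the stage's -x with about 2 N of friction and stays where it is left.
- bar_face (a point): Middle of the bar's front face (the one that meets the flat), 17 mm above the bench; axes as the stage's, at y = 0 of the stage. The face is 56 mm long, the bar 12 mm high (top at 24 mm above the bench) and 14 mm deep; behind it stands the tab.
- bar_tab (a point): Centre of the bar's upright orange tab: 10 mm thick along the slide, 36 mm wide, top 50 mm above the bench, bottom on the stage; centre 37 mm above the bench and 19 mm behind the bar's face (away from the disc). Push it from behind towards the disc, or pinch it. Behind it lies open plate.
- rest: Black sloped rest, fixed, a wedge 80 mm long, 76 mm wide, 10 mm high at its low front and 56 mm at its back. Origin on the bench under its middle; x points horizontally up the slope. Its top slopes at 30 degrees; two short steel pegs stop the weight from sliding down.
- weight_knob (a point): Middle of the black knob of the brass weight (0.3 to 0.6 kg): a round body 50 mm across, 26 mm high, with a knob 22 mm across from 26 to 62 mm above its underside; this point is on the axis 46 mm above the underside. z = the axis, underside to knob: on the rest it leans 30 degrees, towards the slope's low side; standing on the disc this point is 68 mm above the bench.
- weight: The same brass weight; origin at the centre of its underside, z along its axis towards the knob.
- timer: White bench timer, 79 x 79 x 19 mm, lying on the bench, loose: leave it alone. Origin at the centre of its underside.
- stain_bottle: Brown bottle with a red cap, 58 mm across, 100 mm tall, loose: leave it alone. Origin at the centre of its underside.
- diluent_bottle: White bottle with a blue cap, 52 mm across, 107 mm tall, loose: leave it alone. Origin at the centre of its underside.

How it is judged:
By the outcome, as a careful person would: the job done as asked, in the order asked, and still so for the second after the job is handed in, with the robot touching nothing.
It also fails if it takes over 64 s, if anything falls off the work surface, if the arm or the gripper's body presses on something with over 40 N, if the wrist force passes 120 N, or if a joint passes its speed limit or range.

## Working session

There is one attempt and no reset: what is moved stays moved. The work goes in short steps, Python scripts to look and compute and a shell command to move; the robot and the scene stay as the last step left them, time stands still between calls to the robot, and variables do not carry over. Pictures are saved under pics/ and viewed, about 8 in all and at most 12, crops included, and the job is handed in when it is done.

```bash
mkdir -p pics; cat > h.py <<'E'
import numpy as np, cv2
from station import r, vision
def cap(n,fn=None):
    c=vision.capture(n)
    if fn: cv2.imwrite(fn,cv2.cvtColor(c["frame"],cv2.COLOR_RGB2BGR))
    return c
def ray(c,u,v):
    K=np.array(c["K"]);R=np.array(c["orientation"])
    d=np.array([(u-K[0,2])/K[0,0],(v-K[1,2])/K[1,1]]);s=d.copy()
    for _ in range(20): s=d/(1+c["k1"]*(s@s))
    return np.array(c["xyz"]),R@np.array([s[0],-s[1],-1])
def onz(c,u,v,z):
    o,d=ray(c,u,v);return o+d*(z-o[2])/d[2]
def proj(c,p):
    K=np.array(c["K"]);q=np.array(c["orientation"]).T@(np.array(p)-c["xyz"])
    s=np.array([q[0],-q[1]])/-q[2];s=s*(1+c["k1"]*(s@s))
    return np.array([K[0,0]*s[0]+K[0,2],K[1,1]*s[1]+K[1,2]])
E
python3 - <<'E'
from h import *
import pickle
cs={}
for n in("scene","side","wrist"):
    c=cs[n]=cap(n); print(n,np.round(c["xyz"],3),np.round(c["orientation"],3).tolist(),c["K"][0][0],c["k1"])
pickle.dump(cs,open("c0.pkl","wb"))
cv2.imwrite("pics/scene0.png",cv2.resize(cs["scene"]["frame"][:,:,::-1],(800,600),interpolation=cv2.INTER_CUBIC))
cv2.imwrite("pics/side0.png",cv2.resize(cs["side"]["frame"][:,:,::-1],(800,600),interpolation=cv2.INTER_CUBIC))
print(r.sense(),r.tips_ahead)
E
```

```text
scene [0.143 0.875 0.565] [[-0.869, 0.293, -0.399], [-0.495, -0.515, 0.7], [-0.0, 0.805, 0.593]] 394.95340808946065 0.03699763776345593
side [0.246 1.017 0.514] [[-0.942, 0.192, -0.275], [-0.334, -0.478, 0.812], [0.025, 0.857, 0.514]] 434.1916248586905 0.0028667378474615413
wrist [ 0.191 -0.601  0.383] [[-0.425, -0.863, -0.273], [0.905, -0.405, -0.13], [0.002, -0.303, 0.953]] 321.29632119899884 -0.006406528500211192
{'time_s': 0.15, 'joints': array([-4.99260968e+01,  2.20803609e+01,  3.97806296e-01, -1.93101567e-02,
       -6.84143790e+01, -1.48173289e+01]), 'joint_velocities': array([-0.03986332, -0.12898264,  0.27323481,  0.24240338, -0.05317141,
       -0.04210028]), 'effort': array([-2.26106899e-04, -3.91052520e+01,  1.87586725e+01,  4.22240630e+00,
        1.23691902e-02, -1.42544632e-04]), 'tcp_pos': array([ 0.26648232, -0.56482474,  0.2217174 ]), 'ee_rot': array([[-9.04459147e-01, -4.26559410e-01, -8.49322170e-04],
       [-4.26560236e-01,  9.04457919e-01,  1.49633547e-03],
       [ 1.29900186e-04,  1.71566137e-03, -9.99998520e-01]]), 'wrist_force': array([-0.82751088,  0.0455278 ,  0.64434805]), 'moment': array([ 0.00914357, -0.02111797, -0.0377556 ]), 'gripper_width': 0.9997827586215935} 0.025
```

View pics/scene0.png

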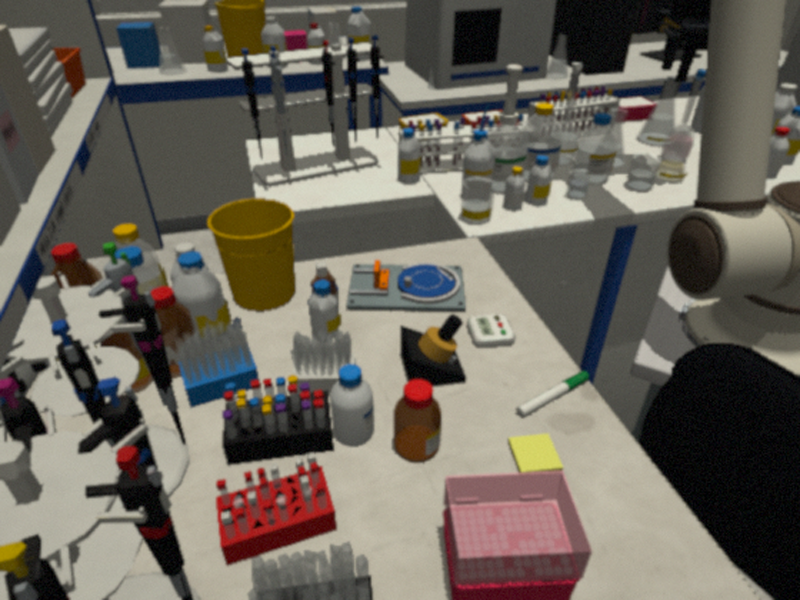

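View pics/side0.png

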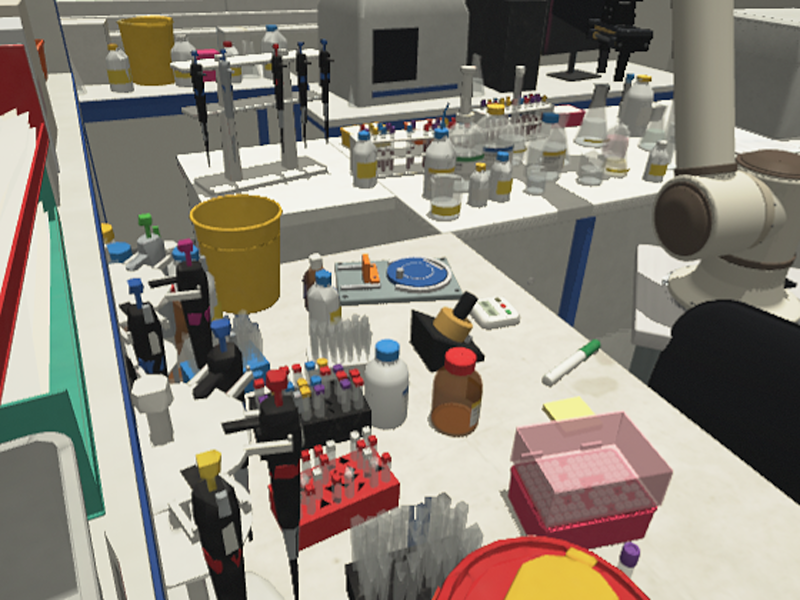

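The scene view shows the disc at about (428,282) with its pin at (405,282), on the bar side. The bar tab is at (380,275), the weight's knob at (450,327) and the timer at (490,330). The side view shows the same layout. Next I'll get rough positions.

```bash
python3 - <<'E'
from h import *
import pickle
cs=pickle.load(open("c0.pkl","rb"));f=.7
def p(n,u,v,z): print(n,u,v,np.round(onz(cs[n],u*f,v*f,z),3))
p("scene",428,282,.022);p("side",418,273,.022)
p("scene",405,279,.038);p("side",399,268,.038)
p("scene",378,263,.05);p("side",369,256,.05)
p("scene",453,318,.1);p("side",467,297,.1)
p("scene",491,330,.019);p("side",495,312,.019)
p("scene",350,388,.1);p("scene",418,388,.1)
p("scene",462,385,0);p("scene",402,366,0)
p("scene",252,290,0)
# stage corners
for q in((348,304),(466,306),(463,265),(355,264)): p("scene",*q,.012)
for q in((339,298),(460,298),(455,259),(336,262)): p("side",*q,.012)
E
```

```text
scene 428 282 [0.492 0.154 0.022]
side 418 273 [0.494 0.156 0.022]
scene 405 279 [0.52  0.186 0.038]
side 399 268 [0.519 0.18  0.038]
scene 378 263 [0.575 0.182 0.05 ]
side 369 256 [0.571 0.18  0.05 ]
scene 453 318 [0.374 0.318 0.1  ]
side 467 297 [0.376 0.33  0.1  ]
scene 491 330 [0.351 0.219 0.019]
side 495 312 [0.352 0.223 0.019]
scene 350 388 [0.421 0.496 0.1  ]
scene 418 388 [0.353 0.457 0.1  ]
scene 462 385 [0.347 0.331 0.   ]
scene 402 366 [0.44  0.339 0.   ]
scene 252 290 [0.762 0.299 0.   ]
scene 348 304 [0.584 0.264 0.012]
scene 466 306 [0.413 0.172 0.012]
scene 463 265 [0.469 0.06  0.012]
scene 355 264 [0.641 0.155 0.012]
side 339 298 [0.589 0.262 0.012]
side 460 298 [0.413 0.191 0.012]
side 455 259 [0.454 0.065 0.012]
side 336 262 [0.642 0.154 0.012]
```

```bash
python3 -m jog '{"rot":[[0,0,0],[0,0,0],[0,0,0],[0,0,0],[0,0,0],[0,0,0],[0,0,0],[0,0,0],[0,0,0],[0,0,0]],"delta_pos":[[0,0,40],[8,30,25],[10,38,12],[10.5,40,0],[10.5,40,0],[10.5,40,0],[10.5,40,0],[10.5,40,0],[10.5,40,0],[10.5,40,0]],"grip":[100,60,40,40,40,40,40,40,40,40]}'
python3 -m jog '{"rot":[[0,0,0],[0,0,0],[0,0,0],[0,0,0],[0,0,0],[0,0,0],[0,0,0],[0,0,0],[0,0,0],[0,0,0]],"delta_pos":[[10.5,40,0],[10.5,40,0],[10.5,40,0],[10.5,40,0],[10.5,40,0],[10.5,40,0],[10.5,40,0],[10,38,-10],[10,38,-20],[0,0,-15]],"grip":[40,40,40,40,40,40,40,40,40,40]}'
python3 - <<'E'
from h import *
import pickle
c=cap("wrist");pickle.dump(c,open("c1.pkl","wb"))
cv2.imwrite("pics/w1.png",cv2.resize(c["frame"][:,:,::-1],(800,600),interpolation=cv2.INTER_CUBIC))
s=r.sense();print(s["time_s"],np.round(s["joints"],1),s["tcp_pos"],s["gripper_width"])
E
```

```text
time_s: 0.98
tcp_pos: [0.3579, -0.2153, 0.2995]
ee_rot: [[-0.905, -0.426, 0.0], [-0.426, 0.905, 0.0], [-0.0, 0.0, -1.0]]
wrist_force: [1.3, -0.4, 0.3]
gripper_width: 0.437
time_s: 1.82
tcp_pos: [0.4525, 0.1417, 0.2543]
ee_rot: [[-0.902, -0.431, 0.001], [-0.431, 0.902, 0.001], [-0.001, 0.001, -1.0]]
wrist_force: [0.5, -0.3, 0.2]
gripper_width: 0.402
1.8667 [ 3.690e+01  5.800e+00 -1.720e+01 -1.000e-01 -6.740e+01 -1.014e+02] [0.44949393 0.13873324 0.25087201] 0.40168538486359445
```

View pics/w1.png

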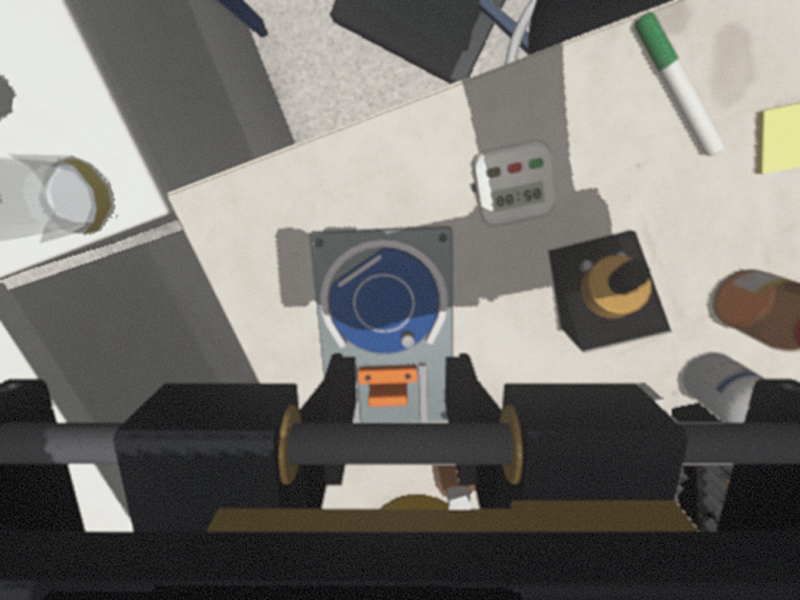

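The wrist view shows the disc's white circle centred at (383,303), the pin at (408,341) and the flat's white line from (340,284) to (381,256). The bar is at (388,376) and the weight at (615,285). I'll enlarge these for accuracy.

```bash
python3 - <<'E'
from h import *
import pickle
c=pickle.load(open("c1.pkl","rb"));f=c["frame"][:,:,::-1]
a=cv2.resize(f[150:290,210:325],None,fx=4.2,fy=4.2,interpolation=cv2.INTER_CUBIC)
b=cv2.resize(f[155:250,375:475],None,fx=3.1,fy=3.1,interpolation=cv2.INTER_CUBIC)
im=np.zeros((600,800,3),np.uint8);im[:a.shape[0],:a.shape[1]]=a;im[:b.shape[0],490:490+b.shape[1]]=b
im=np.clip(im.astype(float)*1.4,0,255).astype(np.uint8)
cv2.imwrite("pics/w1c.png",im);print(a.shape,b.shape)
E
```

```text
(588, 483, 3) (294, 310, 3)
```

View pics/w1c.png

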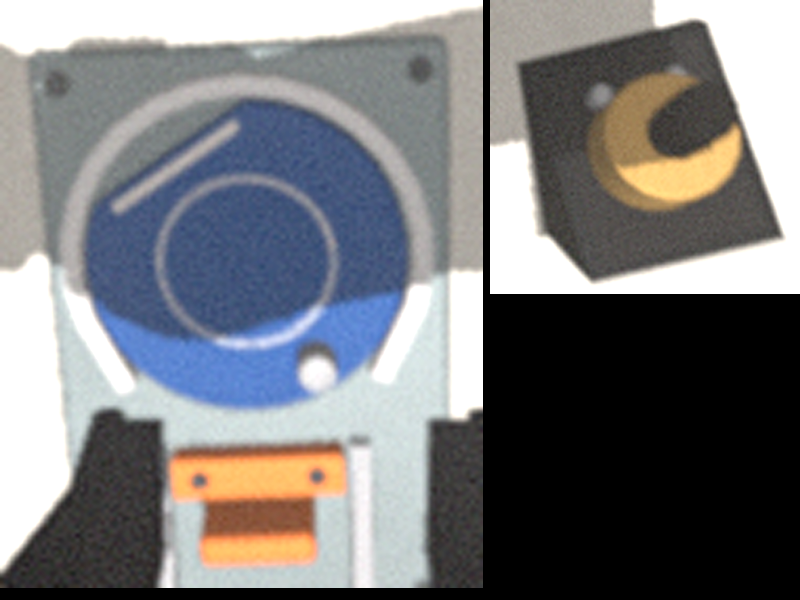

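```bash
python3 - <<'E'
from h import *
import pickle
c=pickle.load(open("c1.pkl","rb"))
A=lambda x,y,z:onz(c,210+x/4.2,150+y/4.2,z)
B=lambda x,y,z:onz(c,375+(x-490)/3.1,155+y/3.1,z)
R=lambda a:np.round(a*1000,1)
ang=lambda d:round(np.degrees(np.arctan2(d[1],d[0])),1)
ctr=A(247,261,.022);pin=A(317,372,.038);print("ctr",R(ctr),"pin",R(pin),"r",np.linalg.norm((pin-ctr)[:2]),"ang",ang(pin-ctr))
l1,l2=A(115,210,.022),A(238,125,.022);print("line ang",ang(l2-l1)+90,np.linalg.norm(l2-l1))
print("from line mid",ang((l1+l2)/2-ctr),np.linalg.norm((l1+l2)/2-ctr))
k1,k2=A(30,53,.012),A(447,38,.012);print("stage back corners",R(k1),R(k2),np.linalg.norm(k1-k2),ang(k1-k2)-90)
f1,f2=A(175,455,.024),A(345,450,.024);print("bar",R(f1),R(f2),np.linalg.norm(f1-f2),ang(f1-f2)-90,ang(f2-f1)-90)
print("tab top",R(A(259,550,.05)),"bar front mid rel", R((f1+f2)/2-ctr), np.linalg.norm(((f1+f2)/2-ctr)[:2]))
s1,s2=A(57,84,.012),A(420,70,.012);print("screws",ang(s2-s1)+90,np.linalg.norm(s1-s2))
q=[B(519,62,.010),B(708,22,.010),B(783,237,.056),B(593,281,.056)]
for a in q: print(R(a))
print([np.linalg.norm((q[i]-q[(i+1)%4])[:2]) for i in range(4)],ang(q[1]-q[0]),ang(q[2]-q[1]),ang(q[3]-q[2]),ang(q[3]-q[0]))
E
```

```text
ctr [498.7 147.8  22. ] pin [516.7 180.   38. ] r 0.036882789053504866 ang 60.8
line ang 240.4 0.04584876976246524
from line mid -118.9 0.03612889381999574
stage back corners [470.3  62.6  12. ] [412.6 173.4  12. ] 0.1249426276117035 -152.5
bar [567.2 154.2  24. ] [542.3 202.6  24. ] 0.0543873589681686 -152.7 27.299999999999997
tab top [572.9 187.2  50. ] bar front mid rel [56.  30.6  2. ] 0.06382414546786128
screws 207.7 0.10954786710177171
[393.4 261.7  10. ]
[345.8 323.   10. ]
[406.6 372.5  56. ]
[454.2 315.7  56. ]
[np.float64(0.07757989365475434), np.float64(0.0783794816219219), np.float64(0.07405186440568412), np.float64(0.08124604217129017)] 127.8 39.1 -50.1 41.6
```

```bash
python3 -m jog '{"rot":[[0,0,7],[0,0,7],[0,0,7],[0,0,7],[0,0,7],[0,0,0],[0,0,0]],"delta_pos":[[13.5,8.5,-30],[13.5,8.5,-30],[13.5,8.5,-30],[13.5,8.5,-30],[14,8.5,-20],[0,0,0],[0,0,0]],"grip":[40,40,40,40,40,40,40]}'
python3 - <<'E'
from h import *
import pickle
s=r.sense();print(s["tcp_pos"],np.round(s["joints"],1))
cs=pickle.load(open("c0.pkl","rb"))
def tri(u1,v1,u2,v2):
    o1,d1=ray(cs["scene"],u1*.7,v1*.7);o2,d2=ray(cs["side"],u2*.7,v2*.7)
    t=np.linalg.lstsq(np.c_[d1,-d2],o2-o1,rcond=None)[0];a,b=o1+t[0]*d1,o2+t[1]*d2
    print(np.round(a,3),np.round(b,3))
tri(322,287,322,275);tri(323,270,316,260);tri(452,325,466,304);tri(252,205,236,200)
c=cap("wrist");cv2.imwrite("pics/w2.png",c["frame"][:,:,::-1])
p=proj(c,[.5176,.1811,.038]);print(p)
E
```

```text
time_s: 2.45
tcp_pos: [0.5189, 0.1783, 0.1147]
ee_rot: [[-0.498, -0.867, -0.003], [-0.867, 0.498, -0.002], [0.003, 0.001, -1.0]]
wrist_force: [-0.5, 0.5, 0.8]
gripper_width: 0.393
[0.51885353 0.17831382 0.11469135] [ 35.9  20.7 -18.7   0.  -50.8 -65.8]
[0.582 0.33  0.087] [0.584 0.329 0.089]
[0.612 0.286 0.082] [0.614 0.285 0.085]
[0.384 0.296 0.069] [0.383 0.296 0.068]
[0.743 0.284 0.161] [0.742 0.284 0.159]
[283.42693161 222.4408357 ]
```

View pics/w2.png

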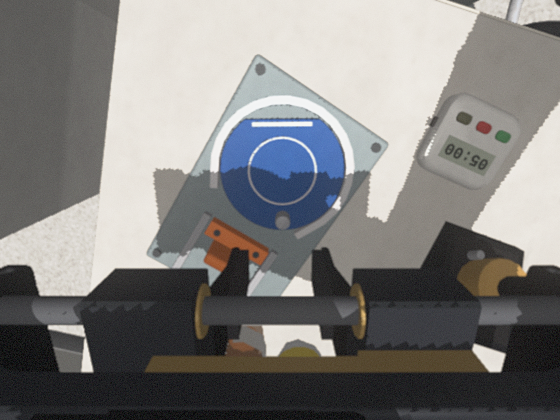

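The pin top is at (282,215) and the circle centre at (282,171). The flat line runs along the top, square to the tool's x. I'll refine the pin and centre from this view.

```bash
python3 - <<'E'
from h import *
c=vision.capture("wrist");s=r.sense()
p=onz(c,282.5,215,.038);q=onz(c,282.3,171.3,.022);print(p,q,np.linalg.norm((p-q)[:2]),np.degrees(np.arctan2(*(p-q)[1::-1])))
l=[onz(c,252,125,.022),onz(c,313,124.5,.022)];d=l[0]-l[1];print(np.degrees(np.arctan2(d[1],d[0]))+90,np.linalg.norm(d))
k=[onz(c,259,56,.012),onz(c,386,148,.012),onz(c,149,254,.012)];print(k);d=k[2]-k[0];print(np.degrees(np.arctan2(d[1],d[0])),np.linalg.norm(d),s["tcp_pos"])
E
```

```text
[0.51588204 0.17617909 0.038     ] [0.50016793 0.14867453 0.022     ] 0.03167703533135046 60.25949540525855
60.50719152512661 0.04695713985973851
[array([0.47259233, 0.06541006, 0.012     ]), array([0.41800319, 0.1759488 , 0.012     ]), array([0.6434876 , 0.15568789, 0.012     ])]
27.845884110966175 0.19327513762856538 [0.51933553 0.17879957 0.11696239]
```

```bash
python3 -m jog '{"rot":[[0,0,0],[0,0,0],[0,0,0],[0,0,0]],"delta_pos":[[0,3,-33],[0,0,-25],[0,0,-5],[0,0,0]],"grip":[40,40,40,40]}'
python3 - <<'E'
from h import *
s=r.sense();print(s["tcp_pos"],np.round(s["joints"],1),s["wrist_force"])
E
```

```text
time_s: 2.88
tcp_pos: [0.5184, 0.1815, 0.0529]
ee_rot: [[-0.497, -0.868, -0.001], [-0.868, 0.497, -0.001], [0.001, 0.001, -1.0]]
wrist_force: [0.8, -1.0, 0.6]
gripper_width: 0.402
[0.51837333 0.18146722 0.05285116] [ 36.2  25.3 -22.3   0.  -42.4 -66. ] [ 0.78316466 -0.95850119  0.57821741]
```

```bash
python3 -c "
import math
for k in range(21):
  a=math.radians(60.5+7*k);b=math.radians(67.5+7*k);print([round(38*(math.cos(b)-math.cos(a)),1),round(38*(math.sin(b)-math.sin(a)),1),0],end=',')"
```

```text
[-4.2, 2.0, 0],[-4.4, 1.5, 0],[-4.5, 1.0, 0],[-4.6, 0.4, 0],[-4.6, -0.2, 0],[-4.6, -0.7, 0],[-4.5, -1.3, 0],[-4.3, -1.8, 0],[-4.0, -2.3, 0],[-3.7, -2.8, 0],[-3.3, -3.2, 0],[-2.9, -3.6, 0],[-2.5, -3.9, 0],[-2.0, -4.2, 0],[-1.4, -4.4, 0],[-0.9, -4.6, 0],[-0.3, -4.6, 0],[0.2, -4.6, 0],[0.8, -4.6, 0],[1.4, -4.4, 0],[1.9, -4.2, 0],
```

```bash
python3 -m jog '{"rot":[[0,0,0],[0,0,0],[0,0,7],[0,0,7],[0,0,7],[0,0,7],[0,0,7],[0,0,7],[0,0,7]],"delta_pos":[[0,0,-1.5],[0,0,0],[-4.2,2,0],[-4.4,1.5,0],[-4.5,1,0],[-4.6,0.4,0],[-4.6,-0.2,0],[-4.6,-0.7,0],[-4.5,-1.3,0]],"grip":[22,22,22,22,22,22,22,22,22]}'
python3 - <<'E'
from h import *
c=cap("wrist");s=r.sense();print(s["tcp_pos"],s["joints"][5],s["wrist_force"],s["moment"])
cv2.imwrite("pics/w3.png",c["frame"][:,:,::-1])
E
```

```text
time_s: 3.63
tcp_pos: [0.4885, 0.1856, 0.053]
ee_rot: [[0.336, -0.942, 0.003], [-0.942, -0.336, 0.002], [-0.001, -0.004, -1.0]]
wrist_force: [0.4, -0.1, 0.5]
gripper_width: 0.223
[0.4875825  0.18510285 0.05292153] -18.80883661670828 [-1.03163381 -0.07438367 -0.33425495] [-0.02776647  0.2519854  -0.03227766]
```

View pics/w3.png

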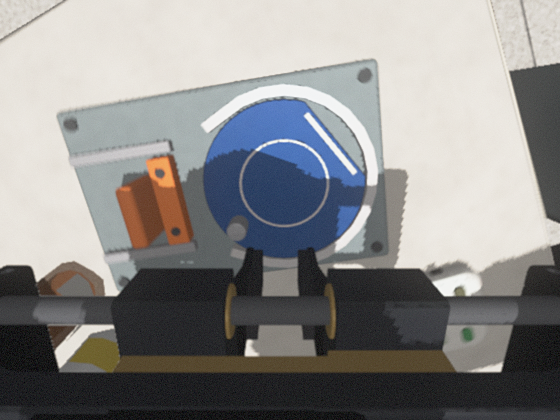

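The pin, at (237,228), was not carried along. It now sits outside the left finger, so either the tips passed over it or they were radially off. I'll check where the tips project.

```bash
python3 - <<'E'
from h import *
c=vision.capture("wrist");s=r.sense();t=s["tcp_pos"];R=s["ee_rot"]
for w in(-.0097,.0097):
  for x in(-.0095,.0095): print(w,x,proj(c,t+R@[x,w,.025]))
print("z .028",t+R@[0,0,.025])
for u,v,z in((237,226,.038),(237,220,.038),(237,232,.022),(284.5,182,.022)): print(u,v,onz(c,u,v,z))
for a in(60.5,109.5): print(a,proj(c,[.5+.038*np.cos(np.radians(a)),.1485+.038*np.sin(np.radians(a)),.038]),proj(c,[.5+.038*np.cos(np.radians(a)),.1485+.038*np.sin(np.radians(a)),.022]))
print(proj(c,[.5,.1485,.022]))
im=cv2.resize(c["frame"][160:280,160:360,::-1],None,fx=4,fy=4,interpolation=cv2.INTER_CUBIC);cv2.imwrite("pics/w3c.png",np.clip(im*1.5,0,255).astype(np.uint8))
E
```

```text
-0.0097 -0.0095 [264.51032759 260.85975663]
-0.0097 0.0095 [264.33287432 233.25878821]
0.0097 -0.0095 [294.76576295 261.09844182]
0.0097 0.0095 [295.46150392 233.51176043]
z .028 [0.48806641 0.18527504 0.02783649]
237 226 [0.51772924 0.17661589 0.038     ]
237 220 [0.51884455 0.17306372 0.038     ]
237 232 [0.51666262 0.18694258 0.022     ]
284.5 182 [0.49917796 0.14582327 0.022     ]
60.5 [232.88715539 232.89449318] [236.45458054 223.58548332]
109.5 [281.4292612  253.38237265] [281.38115358 242.75157718]
[281.74568392 185.5801085 ]
```

View pics/w3c.png

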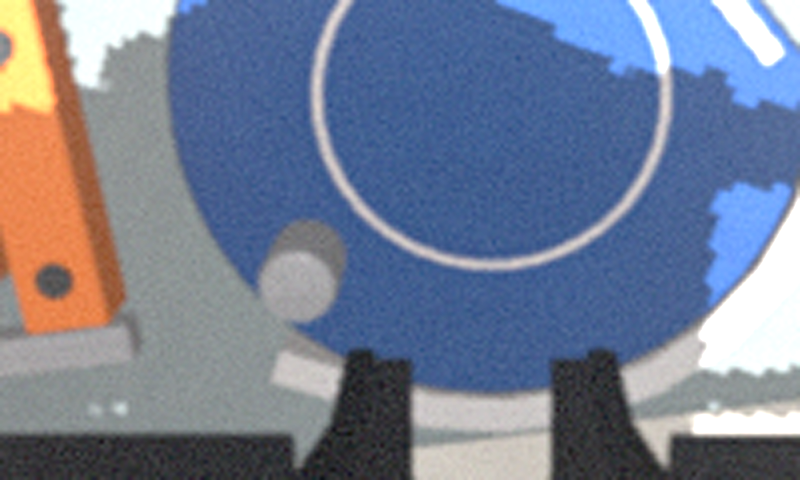

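Pin and disc project where modelled, but the visible fingertips don't match the claimed tip depth: their front edge is at v≈248 and I expected 233. I'll check the tip height by feel, with a gentle descent.

```bash
for i in 1 2 3; do python3 -m jog '{"rot":[[0,0,0],[0,0,0]],"delta_pos":[[0,0,-2],[0,0,0]],"grip":[22,22]}' | egrep "tcp|force"; done; python3 - <<'E'
from h import *
c=cap("side");s=r.sense();t=s["tcp_pos"];R=s["ee_rot"]
im=c["frame"][:,:,::-1].copy()
x0,y0=200,120
im=cv2.resize(im[y0:y0+120,x0:x0+160],None,fx=5,fy=5,interpolation=cv2.INTER_CUBIC)
for w in(-.0097,.0097):
  for x in(-.0095,.0095):
    u,v=proj(c,t+R@[x,w,.025]);cv2.circle(im,(int((u-x0+.5)*5),int((v-y0+.5)*5)),3,(0,255,0),-1)
u,v=proj(c,[.5187,.1816,.038]);cv2.circle(im,(int((u-x0+.5)*5),int((v-y0+.5)*5)),3,(0,0,255),-1)
cv2.imwrite("pics/s4.png",im)
E
```

```text
tcp_pos: [0.4883, 0.1852, 0.0497]
wrist_force: [-0.0, 0.2, -1.1]
tcp_pos: [0.4878, 0.1849, 0.0469]
wrist_force: [-0.6, 0.1, -0.4]
tcp_pos: [0.4876, 0.1847, 0.0447]
wrist_force: [0.4, 0.9, -1.0]
```

View pics/s4.png

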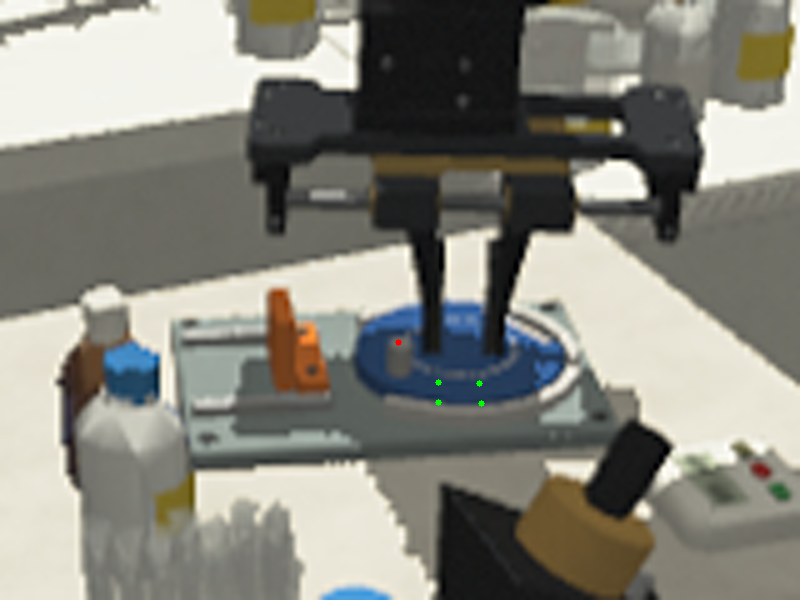

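```bash
python3 - <<'E'
from h import *
c=vision.capture("side");w=vision.capture("wrist");s=r.sense();t=s["tcp_pos"];R=s["ee_rot"];print(t)
for z in(.02,.025,.03,.035,.04,.045):
  p=onz(c,200+463/5-.5,120+353/5-.5,z);q=onz(w,(254+306)/2,248,z);print(z,np.round((R.T@(p-t))*1000,1),np.round((R.T@(q-t))*1000,1))
E
```

```text
[0.48772499 0.18485547 0.04500855]
0.02 [37.8  2.8 25. ] [-0.3 -0.3 25. ]
0.025 [28.7  2.3 20. ] [ 2.  -0.3 20. ]
0.03 [19.5  1.9 15. ] [ 4.2 -0.3 15. ]
0.035 [10.4  1.4 10. ] [ 6.5 -0.3 10. ]
0.04 [1.2 0.9 5. ] [ 8.7 -0.3  5. ]
0.045 [-7.9  0.4  0. ] [11.  -0.3  0. ]
```

Both cameras put the real tips only about 2 mm ahead of the reported TCP, not 25 mm, so they passed over the pin. I'll find the true offset by touching the disc gently here.

```bash
python3 -m jog '{"rot":[[0,0,0],[0,0,0],[0,0,0]],"delta_pos":[[0,0,-6],[0,0,-4],[0,0,0]],"grip":[22,22,22]}' | egrep "tcp|force"; python3 -m jog '{"rot":[[0,0,0],[0,0,0]],"delta_pos":[[0,0,-3],[0,0,0]],"grip":[22,22]}' | egrep "tcp|force"
python3 -m jog '{"rot":[[0,0,0],[0,0,0]],"delta_pos":[[0,0,-2],[0,0,0]],"grip":[22,22]}' | egrep "tcp|force"
```

```text
tcp_pos: [0.487, 0.1844, 0.034]
wrist_force: [-1.4, 0.2, 0.9]
tcp_pos: [0.4874, 0.1847, 0.0315]
wrist_force: [0.4, -0.0, 0.2]
tcp_pos: [0.4876, 0.1848, 0.0299]
wrist_force: [-0.8, 0.6, -0.4]
```

```bash
python3 -m jog '{"rot":[[0,0,0],[0,0,0]],"delta_pos":[[0,0,-2],[0,0,0]],"grip":[22,22]}' | egrep "tcp|force"
```

```text
tcp_pos: [0.4876, 0.1848, 0.0279]
wrist_force: [-0.1, -0.3, -0.6]
```

```bash
for i in 1; do python3 -m jog '{"rot":[[0,0,0],[0,0,0]],"delta_pos":[[0,0,-2],[0,0,0]],"grip":[22,22]}' | egrep "tcp|force"; done
```

```text
tcp_pos: [0.4876, 0.1848, 0.0259]
wrist_force: [0.5, 0.3, 0.5]
```

```bash
python3 -m jog '{"rot":[[0,0,0],[0,0,0]],"delta_pos":[[0,0,-1.5],[0,0,0]],"grip":[22,22]}' | egrep "tcp|force"
```

```text
tcp_pos: [0.4876, 0.1848, 0.0244]
wrist_force: [-0.4, 0.1, -0.5]
```

```bash
python3 -m jog '{"rot":[[0,0,0],[0,0,0]],"delta_pos":[[0,0,-1.5],[0,0,0]],"grip":[22,22]}' | egrep "tcp|force"
```

```text
tcp_pos: [0.4876, 0.1848, 0.0229]
wrist_force: [-0.7, 0.7, 0.2]
```

```bash
python3 -m jog '{"rot":[[0,0,0],[0,0,0]],"delta_pos":[[0,0,-1],[0,0,0]],"grip":[22,22]}' | egrep "tcp|force"
python3 - <<'E'
from h import *
c=cap("side");s=r.sense();print(s["wrist_force"],s["time_s"])
im=c["frame"][:,:,::-1].copy();w=cap("wrist")["frame"][160:280,160:360,::-1]
im=cv2.resize(im[150:220,260:340],(400,350),interpolation=cv2.INTER_CUBIC)
cv2.imwrite("pics/s5.png",np.hstack([im,cv2.resize(w,(400,240)).repeat(1,0) if 0 else cv2.copyMakeBorder(cv2.resize(w,(400,240)),0,110,0,0,cv2.BORDER_CONSTANT)]))
E
```

```text
tcp_pos: [0.4879, 0.185, 0.0225]
wrist_force: [-1.4, 0.8, 3.4]
[-1.17573888  0.08855835  2.38450724] 5.85
```

View pics/s5.png

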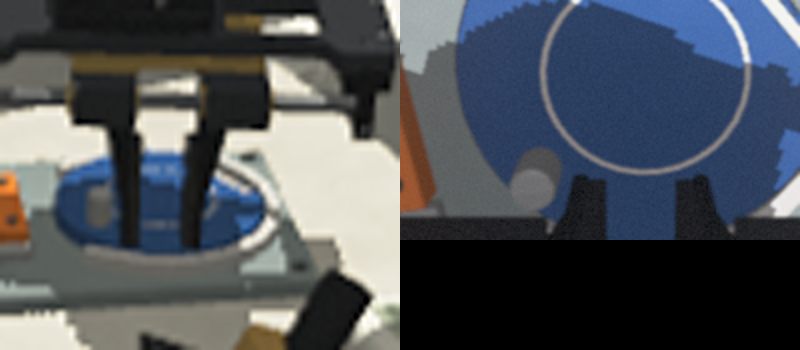

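The tips touch the disc at reported TCP z = 0.0225, so the reported TCP is effectively the fingertip and `tips_ahead` is about 0. I'll use that from here. The disc hasn't moved. Next I go back over the pin and descend properly.

```bash
python3 -m jog '{"rot":[[0,0,0],[0,0,-7],[0,0,-7],[0,0,-7],[0,0,-7],[0,0,-7],[0,0,-7],[0,0,-7],[0,0,0],[0,0,0]],"delta_pos":[[0,0,25],[4.4,-0.5,3],[4.4,-0.5,0],[4.4,-0.5,0],[4.4,-0.5,0],[4.4,-0.5,0],[4.4,-0.5,0],[4.4,-0.5,0],[0,0,0],[0,0,0]],"grip":[40,40,40,40,40,40,40,40,40,40]}'
```

```text
time_s: 6.73
tcp_pos: [0.5184, 0.1812, 0.0499]
ee_rot: [[-0.494, -0.87, -0.0], [-0.87, 0.494, -0.0], [0.0, 0.0, -1.0]]
wrist_force: [-0.1, -0.3, -0.0]
gripper_width: 0.402
```

```bash
python3 -m jog '{"rot":[[0,0,0],[0,0,0],[0,0,0],[0,0,0],[0,0,0]],"delta_pos":[[0,0,-14],[0,0,-10],[0,0,0],[0,0,0],[0,0,0]],"grip":[40,40,22,22,22]}'
```

```text
time_s: 7.15
tcp_pos: [0.5186, 0.1815, 0.0263]
ee_rot: [[-0.495, -0.869, 0.0], [-0.869, 0.495, -0.0], [0.0, -0.0, -1.0]]
wrist_force: [0.3, -0.9, 0.4]
gripper_width: 0.267
```

```bash
python3 -m jog '{"rot":[[0,0,7],[0,0,7],[0,0,7],[0,0,7],[0,0,7],[0,0,7],[0,0,7]],"delta_pos":[[-4.2,2,0],[-4.4,1.5,0],[-4.5,1,0],[-4.6,0.4,0],[-4.6,-0.2,0],[-4.6,-0.7,0],[-4.5,-1.3,0]],"grip":[22,22,22,22,22,22,22]}'
python3 - <<'E'
from h import *
c=cap("wrist");s=r.sense();print(s["tcp_pos"],s["wrist_force"])
# white line: bright & inside blue -> orientation by projecting disc-flat hypotheses
g=c["frame"].astype(int);best=[]
for a in range(0,360,2):
  t=np.radians(a);cx,cy=.5,.1485;x=[.0365];sc=0
  for rr,sg in((.0365,1),(.034,-.5),(.039,-.5)):
    for q in np.linspace(-.018,.018,13):
      u,v=proj(c,[cx+rr*np.cos(t)-q*np.sin(t),cy+rr*np.sin(t)+q*np.cos(t),.022]);u,v=int(round(u)),int(round(v))
      if 0<=u<560 and 0<=v<240: sc+=sg*g[v,u,0]
  best.append((sc,a))
print(sorted(best)[-4:])
E
```

```text
time_s: 7.73
tcp_pos: [0.4876, 0.1846, 0.027]
ee_rot: [[0.337, -0.942, 0.002], [-0.942, -0.337, 0.001], [-0.001, -0.002, -1.0]]
wrist_force: [-0.9, 0.6, 0.3]
gripper_width: 0.222
[0.48658629 0.18410829 0.02684568] [-0.78538758 -0.50975544 -0.76189995]
[(np.float64(946.5), 276), (np.float64(1303.0), 278), (np.float64(1367.5), 282), (np.float64(1567.5), 280)]
```

The disc is turning: its flat went from 240° to 280°. I'll continue round.

```bash
python3 -m jog '{"rot":[[0,0,7],[0,0,7],[0,0,7],[0,0,7],[0,0,7],[0,0,7],[0,0,7]],"delta_pos":[[-4.3,-1.8,0],[-4,-2.3,0],[-3.7,-2.8,0],[-3.3,-3.2,0],[-2.9,-3.6,0],[-2.5,-3.9,0],[-2,-4.2,0]],"grip":[22,22,22,22,22,22,22]}'
python3 -m jog '{"rot":[[0,0,7],[0,0,7],[0,0,7],[0,0,7],[0,0,7],[0,0,7],[0,0,7],[0,0,0],[0,0,0]],"delta_pos":[[-1.4,-4.4,0],[-0.9,-4.6,0],[-0.3,-4.6,0],[0.2,-4.6,0],[0.8,-4.6,0],[1.4,-4.4,0],[1.9,-4.2,0],[0,0,0],[0,0,0]],"grip":[22,22,22,22,22,22,22,22,22]}'
cat > flat.py <<'E'
from h import *
def score(c,a,cx,cy):
  g=cv2.GaussianBlur(c["frame"],(0,0),.7).astype(float);t=np.radians(a);sc=0
  for rr,sg in((.0365,1),(.0335,-.5),(.0395,-.5)):
    for q in np.linspace(-.018,.018,19):
      u,v=proj(c,[cx+rr*np.cos(t)-q*np.sin(t),cy+rr*np.sin(t)+q*np.cos(t),.022])
      if 0<=u<559 and 0<=v<419: sc+=sg*cv2.getRectSubPix(g.astype(np.float32)[:,:,:1].copy(),(1,1),(u,v))[0,0]
  return sc
E
python3 - <<'E'
from flat import *
c=cap("wrist","pics/w6.png");s=r.sense();print(s["tcp_pos"],s["wrist_force"],s["joints"][5])
print(sorted((round(float(score(c,a,.5+dx,.1485+dy))),a,dx,dy) for a in range(0,60,2) for dx in(-.002,0,.002) for dy in(-.002,0,.002))[-5:])
E
```

```text
time_s: 8.37
tcp_pos: [0.465, 0.1627, 0.0269]
ee_rot: [[0.93, -0.366, 0.002], [-0.366, -0.93, 0.001], [0.001, -0.002, -1.0]]
wrist_force: [1.9, 0.1, 1.0]
gripper_width: 0.218
time_s: 9.12
tcp_pos: [0.4665, 0.131, 0.0265]
ee_rot: [[0.891, 0.454, 0.001], [0.454, -0.891, 0.0], [0.001, -0.0, -1.0]]
wrist_force: [-0.5, 1.4, 0.3]
gripper_width: 0.223
[0.46642601 0.13109034 0.02647908] [ 0.42492352  0.06415062 -0.04052399] 82.06165445948442
[(2901, 18, 0, 0), (3103, 20, 0, 0), (3107, 22, 0, 0), (3138, 22, 0, 0.002), (3148, 20, 0, 0.002)]
```

View pics/w6.png

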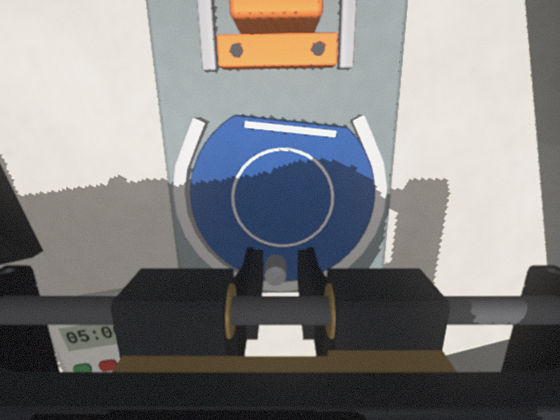

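The picture shows the flat's line from (245,124) to (336,133), about 5.6° short of parallel with the bar's face at v=66. The pin at (275,268) is lagging within the fingers' play. Narrowing the fingers will centre it.

```bash
python3 -m jog '{"rot":[[0,0,0],[0,0,0],[0,0,0],[0,0,0],[0,0,0]],"delta_pos":[[0,0,0],[0,0,0],[0,0,0],[0,0,0],[0,0,0]],"grip":[18,15,15,15,15]}'
cat > ln.py <<'E'
from h import *
def lines(c):
  f=c["frame"].astype(int);out={}
  # white line on disc: threshold bright, region near
  m=((f.min(2)>170)).astype(np.uint8);m[:, :225]=0;m[:,350:]=0;m[:95]=0;m[165:]=0
  n,l,st,_=cv2.connectedComponentsWithStats(m);k=max(range(1,n),key=lambda i:st[i,2] if st[i,2]<130 else 0)
  ys,xs=np.nonzero(l==k);P=np.array([onz(c,x,y,.022)[:2] for x,y in zip(xs,ys)]);ctr=P.mean(0);d=np.linalg.svd(P-ctr)[2][0]
  out["line"]=(st[k].tolist(),np.round(ctr,4),np.degrees(np.arctan2(d[1],d[0]))%180-90,np.ptp((P-ctr)@d))
  o=((f[:,:,0]>150)&(f[:,:,0]-f[:,:,2]>60)).astype(np.uint8)
  pts=[]
  for x in range(225,332):
    ys=np.nonzero(o[:150,x])[0]
    if len(ys): pts.append(onz(c,x,ys.max()+.5,.024)[:2])
  P=np.array(pts);ctr=np.median(P,0);d=P-P.mean(0);v=np.linalg.svd(d)[2][0]
  out["bar"]=(np.round(P.mean(0),4),np.degrees(np.arctan2(v[1],v[0]))%180-90,np.ptp(d@v))
  return out
E
python3 - <<'E'
from ln import *
c=cap("wrist","pics/w7.png");s=r.sense();print(s["tcp_pos"],s["wrist_force"]);print(lines(c))
E
```

```text
time_s: 9.58
tcp_pos: [0.4661, 0.131, 0.0261]
ee_rot: [[0.889, 0.458, -0.0], [0.458, -0.889, -0.0], [-0.0, -0.0, -1.0]]
wrist_force: [-0.6, 0.9, 0.7]
gripper_width: 0.152
[0.46607679 0.13097172 0.02613607] [-0.11905566  0.46736032 -0.83923012]
{'line': ([242, 122, 93, 12, 624], array([0.5343, 0.1616]), np.float64(23.57466848970806), np.float64(0.046111374203934144)), 'bar': (array([0.5576, 0.1789]), np.float64(27.82452894383556), np.float64(0.04956335570103575))}
```

```bash
python3 -m jog '{"rot":[[0,0,0],[0,0,0],[0,0,0]],"delta_pos":[[1.3,-2.6,0],[0,0,0],[0,0,0]],"grip":[15,15,15]}' | egrep "tcp|force"
python3 - <<'E'
from ln import *
c=cap("wrist","pics/w8.png");print(lines(c))
E
```

```text
tcp_pos: [0.4675, 0.1281, 0.0261]
wrist_force: [0.6, 0.6, -0.8]
{'line': ([229, 123, 93, 9, 636], array([0.5332, 0.1646]), np.float64(28.800550363506304), np.float64(0.04610279181853863)), 'bar': (array([0.5592, 0.176 ]), np.float64(27.86228297896642), np.float64(0.049537222233617256))}
```

```bash
python3 -m jog '{"rot":[[0,0,0],[0,0,0],[0,0,0]],"delta_pos":[[-0.5,1.1,0],[0,0,0],[0,0,0]],"grip":[14,14,14]}' | egrep "tcp|force|width"
python3 - <<'E'
from ln import *
c=cap("wrist","pics/w9.png");print(lines(c))
E
```

```text
tcp_pos: [0.4669, 0.1294, 0.0261]
wrist_force: [-0.4, -0.4, 0.6]
gripper_width: 0.143
{'line': ([232, 123, 93, 8, 638], array([0.5334, 0.1645]), np.float64(28.157527707402537), np.float64(0.046068752396006024)), 'bar': (array([0.5585, 0.1773]), np.float64(27.81561080500289), np.float64(0.04956702847945964))}
```

The flat and bar now agree within 0.4°. I'll release, rise and go behind the tab.

```bash
python3 -m jog '{"rot":[[0,0,0],[0,0,0],[0,0,0],[0,0,0],[0,0,0],[0,0,0],[0,0,0],[0,0,0],[0,0,0],[0,0,0]],"delta_pos":[[0,0,0],[0,0,0],[0,0,24],[0,0,25],[33,17.6,0],[33,17.6,0],[33,17.6,0],[33,17.6,0],[0,0,0],[0,0,0]],"grip":[24,24,24,24,10,0,0,0,0,0]}'
python3 - <<'E'
from h import *
c=cap("wrist","pics/w10.png");s=r.sense();t=s["tcp_pos"]-[.4995,.148,0];a=np.radians(27.8);print("stage xy",t[0]*np.cos(a)+t[1]*np.sin(a),-t[0]*np.sin(a)+t[1]*np.cos(a))
d=cap("side","pics/s10.png")
E
```

```text
time_s: 11.07
tcp_pos: [0.5998, 0.2004, 0.0739]
ee_rot: [[0.889, 0.458, -0.001], [0.458, -0.889, -0.0], [-0.001, -0.0, -1.0]]
wrist_force: [-1.0, -0.8, -0.7]
gripper_width: 0.01
stage xy 0.11158096658255358 -0.0005111687350074987
```

```bash
python3 -m jog '{"rot":[[0,0,0],[0,0,0],[0,0,0],[0,0,0]],"delta_pos":[[0,0,-19],[0,0,-19],[0,0,0],[0,0,0]],"grip":[0,0,0,0]}' | egrep "tcp|force"
python3 -m jog '{"rot":[[0,0,0],[0,0,0],[0,0,0],[0,0,0],[0,0,0]],"delta_pos":[[-7,-3.7,0],[-7,-3.7,0],[-5.3,-2.8,0],[0,0,0],[0,0,0]],"grip":[0,0,0,0,0]}' | egrep "tcp|force"
python3 -m jog '{"rot":[[0,0,0],[0,0,0],[0,0,0],[0,0,0]],"delta_pos":[[-3.5,-1.9,0],[-3.5,-1.9,0],[0,0,0],[0,0,0]],"grip":[0,0,0,0]}' | egrep "tcp|force"
```

```text
tcp_pos: [0.5975, 0.1989, 0.0368]
wrist_force: [-0.1, -0.2, 0.0]
tcp_pos: [0.5791, 0.1893, 0.038]
wrist_force: [0.3, -0.3, -0.4]
tcp_pos: [0.5727, 0.1858, 0.0374]
wrist_force: [1.5, -0.3, 0.5]
```

```bash
python3 -m jog '{"rot":[[0,0,0],[0,0,0],[0,0,0]],"delta_pos":[[-1.8,-0.9,0],[-1.8,-0.9,0],[0,0,0]],"grip":[0,0,0]}' | egrep "tcp|force"
python3 -m jog '{"rot":[[0,0,0],[0,0,0]],"delta_pos":[[-1.8,-0.9,0],[0,0,0]],"grip":[0,0]}' | egrep "tcp|force"
python3 -m jog '{"rot":[[0,0,0],[0,0,0]],"delta_pos":[[-0.9,-0.5,0],[0,0,0]],"grip":[0,0]}' | egrep "tcp|force"
python3 - <<'E'
from h import *
s=r.sense();t=s["tcp_pos"]-[.4995,.148,0];a=np.radians(27.8);print("stage xy",t[0]*np.cos(a)+t[1]*np.sin(a),s["wrist_force"])
E
```

```text
tcp_pos: [0.569, 0.1839, 0.0373]
wrist_force: [1.8, 0.9, 1.3]
tcp_pos: [0.5671, 0.1829, 0.0372]
wrist_force: [1.9, 0.3, 1.3]
tcp_pos: [0.5663, 0.1825, 0.0372]
wrist_force: [1.6, 0.7, 1.7]
stage xy 0.07523574767324401 [1.56577017 0.70345936 1.66284641]
```

Still only bar friction, about 2 N. I'll continue in 1 mm steps until the force rises.

```bash
for i in 1 ; do python3 -m jog '{"rot":[[0,0,0],[0,0,0]],"delta_pos":[[-0.9,-0.5,0],[0,0,0]],"grip":[0,0]}' | egrep "tcp|force"; python3 -m jog '{"rot":[[0,0,0],[0,0,0]],"delta_pos":[[-0.9,-0.5,0],[0,0,0]],"grip":[0,0]}' | egrep "tcp|force"; done
```

```text
tcp_pos: [0.5658, 0.1823, 0.0372]
wrist_force: [3.4, 0.9, 0.9]
tcp_pos: [0.5657, 0.1823, 0.0373]
wrist_force: [5.2, 1.4, -1.1]
```

```bash
python3 -m jog '{"rot":[[0,0,0],[0,0,0]],"delta_pos":[[-0.9,-0.5,0],[0,0,0]],"grip":[0,0]}' | egrep "tcp|force"
```

```text
tcp_pos: [0.5657, 0.1823, 0.0374]
wrist_force: [7.2, 2.9, -2.7]
```

The bar stalled at TCP stage x ≈ 74.6 mm, which matches the 74.5 expected for flush contact, at about 8 N. I'll back off, rise and go to look at the weight.

```bash
python3 -m jog '{"rot":[[0,0,0],[0,0,0],[0,0,6.5],[0,0,6.5],[0,0,0],[0,0,0],[0,0,0],[0,0,0],[0,0,0],[0,0,0]],"delta_pos":[[6,3.2,0],[2,1,35],[0,0,38],[-37,10,12],[-37,14,12],[-37,15,12],[-37,15,12],[-37,15,6],[-37,12,0],[0,0,0]],"grip":[0,0,0,20,40,50,50,50,50,50]}'
python3 -m jog '{"rot":[[0,0,0],[0,0,0]],"delta_pos":[[0,0,0],[0,0,0]],"grip":[50,50]}' |egrep tcp
python3 - <<'E'
from h import *
import pickle
c=cap("wrist");s=r.sense();print(s["tcp_pos"],np.round(s["joints"],1));pickle.dump((c,cap("side"),cap("scene")),open("c2.pkl","wb"))
L=cv2.resize(c["frame"][:260,:,::-1],(800,371),interpolation=cv2.INTER_CUBIC)
_,sd,sc=pickle.load(open("c2.pkl","rb"))
a=cv2.resize(sd["frame"][195:255,280:370,::-1],(400,229*400//343),interpolation=cv2.INTER_CUBIC)[:229]
b=cv2.resize(sc["frame"][210:270,270:360,::-1],(400,a.shape[0]),interpolation=cv2.INTER_CUBIC)
im=np.vstack([L,cv2.resize(np.hstack([a,b]),(800,229))]);print(im.shape,a.shape)
cv2.imwrite("pics/w11.png",np.clip(im*1.3,0,255).astype(np.uint8))
E
```

```text
time_s: 14.17
tcp_pos: [0.3437, 0.2655, 0.1638]
ee_rot: [[0.76, 0.65, -0.005], [0.65, -0.76, -0.003], [-0.005, -0.001, -1.0]]
wrist_force: [0.4, -1.1, 0.2]
gripper_width: 0.44
tcp_pos: [0.349, 0.2656, 0.1638]
[0.34963508 0.26555836 0.16367077] [ 58.6   7.2 -29.3  -0.  -53.6  71.7]
(600, 800, 3) (229, 400, 3)
```

View pics/w11.png

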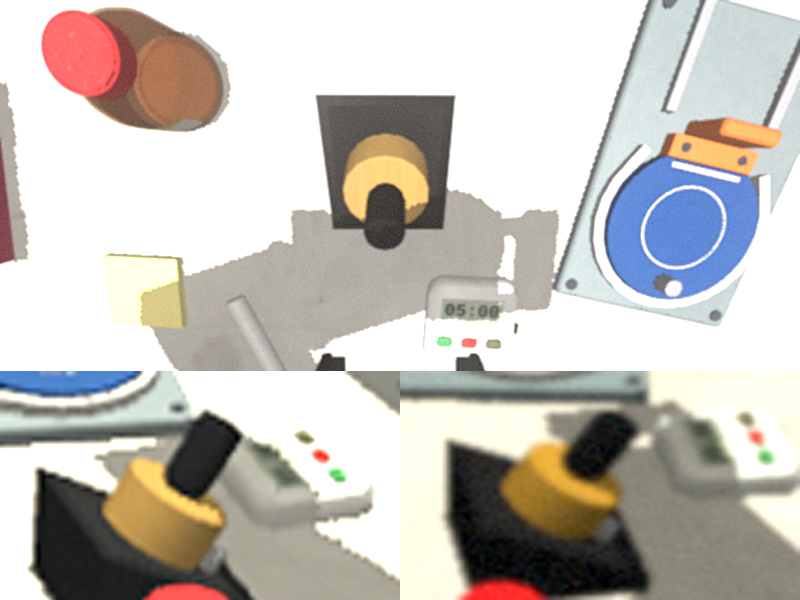

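The view shows the bar lying flush against the flat (near (705,165)), the rest square to the tool, the knob's end at (384,229) and the brass top at (387,189). The side and scene crops show the knob's end at (218,432) and (618,428). I'll fit the weight's pose from these.

```bash
cat > fitw.py <<'E'
from h import *
import pickle
from scipy.optimize import least_squares
w,sd,sc=pickle.load(open("c2.pkl","rb"))
W=lambda x,y:(x/1.4286,y/1.427);S=lambda x,y:(280+x/4.444,195+(y-371)/4.45);C=lambda x,y:(270+(x-400)/4.444,210+(y-371)/3.817)
obs=[(w,.062,W(384,229),1),(w,.026,W(387,189),1),(sd,.062,S(218,430),.7),(sd,.026,S(184,482),.5),(sc,.062,C(618,428),.7),(sc,.026,C(586,470),.5)]
def ax(a):a=np.radians(a);return np.array([-.5*np.cos(a),-.5*np.sin(a),np.sqrt(.75)])
f=lambda p:np.concatenate([(proj(c,p[:3]+h*ax(p[3]))-q)*k for c,h,q,k in obs]+[[(p[3]-40)/1.5]])
s=least_squares(f,[.4,.318,.033,40]);p=s.x;print(np.round(p,4),np.round(s.fun,1))
for h in(.026,.046,.049,.030,.062): print(h,np.round(p[:3]+h*ax(p[3]),4))
# rest corners from wrist
q=[onz(w,*W(333,229),.010),onz(w,*W(443,229),.010),onz(w,*W(455,97),.056),onz(w,*W(317,96),.056)]
print(np.round(q,4),np.round(np.mean(q,0),4))
d=q[0]-q[1];e=q[3]-q[2];print(np.degrees(np.arctan2(d[1],d[0]))-90,np.degrees(np.arctan2(e[1],e[0]))-90,np.linalg.norm(d),np.linalg.norm(e))
# disc & bar check
g=lambda x,y,z:onz(w,*W(x,y),z)
l=g(673,163,.022)-g(740,180,.022);print("line az",np.degrees(np.arctan2(l[1],l[0]))-90);b=g(670,157,.024)-g(752,174,.024);print("bar az",np.degrees(np.arctan2(b[1],b[0]))-90)
print("disc ctr",g(683.5,227,.022))
E
python3 fitw.py
```

```text
[4.02900e-01 3.21200e-01 3.01000e-02 3.94822e+01] [ 0.2  0.4 -0.6  0.7 -0.7 -0.4 -1.5  1.4 -0.9 -0.7 -1.9  0.6 -0.3]
0.026 [0.3929 0.3129 0.0526]
0.046 [0.3852 0.3065 0.0699]
0.049 [0.384  0.3056 0.0725]
0.03 [0.3913 0.3116 0.0561]
0.062 [0.379  0.3014 0.0838]
[[0.346  0.3229 0.01  ]
 [0.3948 0.2653 0.01  ]
 [0.4548 0.3159 0.056 ]
 [0.4072 0.3731 0.056 ]] [0.4007 0.3193 0.033 ]
40.21291344998622 39.831828544214545 0.07551816472831425 0.0744177729638814
line az 27.273368174942632
bar az 29.56764135026556
disc ctr [0.49925815 0.14681064 0.022     ]
```

```bash
python3 -m jog '{"rot":[[3.86,-4.6,0],[3.86,-4.6,0],[3.86,-4.6,0],[3.86,-4.6,0],[3.86,-4.6,0],[0,0,0],[0,0,0]],"delta_pos":[[3,4.7,-4],[3,4.7,-4],[3,4.7,-4],[3,4.7,-4],[3,4.7,-4],[0,0,0],[0,0,0]],"grip":[50,50,50,50,50,50,50]}'
python3 - <<'E'
from h import *
s=r.sense();t=s["tcp_pos"];R=s["ee_rot"];print(t,np.round(s["joints"],1))
g=np.array([.3915,.3116,.063]);print("world",g-t,"tool",R.T@(g-t),R[:,2])
c=cap("wrist","pics/w12.png")
print(proj(c,[.38,.3026,.0886]),proj(c,t))
E
```

```text
time_s: 15.07
tcp_pos: [0.3793, 0.277, 0.158]
ee_rot: [[0.702, 0.627, 0.336], [0.582, -0.778, 0.237], [0.41, 0.029, -0.911]]
wrist_force: [-0.0, -0.4, 0.5]
gripper_width: 0.499
[0.37929241 0.2769745  0.15800161] [ 58.5  -0.4 -54.8  36.2 -16.   37.5]
world [ 0.01220759  0.0346255  -0.09500161] tool [-0.01027835 -0.02204602  0.09890189] [ 0.33628318  0.23710519 -0.91142457]
[251.94340666 238.95792523] [279.5882172  265.54074808]
```

The arm only reaches about a 24° tilt here, near the joint 5 limit. I'll grasp at about 15° tilt instead, with the jaws across the lean plane so the pads still lie flat on the knob. The opposite tilt is made up at the placing. Next I work out the correction.

```bash
cat > tgt.py <<'E'
from h import *
from scipy.spatial.transform import Rotation as Ro
def need(tilt,T,az=40):
  s=r.sense();t=s["tcp_pos"];R=s["ee_rot"];a=np.radians(az);b=np.radians(tilt)
  z=np.array([np.sin(b)*np.cos(a),np.sin(b)*np.sin(a),-np.cos(b)]);y=np.array([np.sin(a),-np.cos(a),0]);x=np.cross(y,z)
  v=Ro.from_matrix(np.c_[x,y,z]@R.T).as_rotvec(degrees=True)
  print("t",s["time_s"],"rotvec",np.round(v,1),"delta mm",np.round((np.array(T)-t)*1000,1),"joints",np.round(s["joints"],1),"F",np.round(s["wrist_force"],1),"w",s["gripper_width"])
E
python3 -c "
from tgt import *
need(15,[.3877-.0268,.3084-.0225,.062+.0606])"
```

```text
t 15.1167 rotvec [-4.7  8.2  1. ] delta mm [-18.7   7.6 -36. ] joints [ 58.6  -0.3 -54.7  36.1 -16.   37.5] F [ 0.2 -0.1  0.8] w 0.49785483645517453
```

```bash
python3 -m jog '{"rot":[[-2.4,4.1,0.5],[-2.3,4.1,0.5],[0,0,0],[0,0,0]],"delta_pos":[[-10,4,0],[-9,4,0],[0,0,-18],[0,0,0]],"grip":[50,50,50,50]}' | egrep "tcp"
python3 -c "
from tgt import *
need(15,[.3877-.0268,.3084-.0225,.062+.0606])"
```

```text
tcp_pos: [0.3695, 0.2848, 0.1412]
t 15.45 rotvec [-0.9  2.4  0.4] delta mm [ -8.6   1.1 -18.6] joints [ 61.8   3.4 -46.3  17.1 -25.4  53.3] F [-0.4 -0.9 -1.1] w 0.49859575495006486
```

```bash
python3 -m jog '{"rot":[[-0.9,2.4,0.4],[0,0,0],[0,0,0],[0,0,0]],"delta_pos":[[1,5,-15],[1,6,-24],[0,0,0],[0,0,0]],"grip":[50,50,50,50]}' | egrep "tcp"
python3 -c "
from tgt import *
need(15,[.3877,.3084,.062])"
```

```text
tcp_pos: [0.371, 0.2931, 0.102]
t 15.7833 rotvec [ 0.2  0.  -0. ] delta mm [ 16.7  15.3 -40. ] joints [ 61.2   8.7 -46.   14.7 -22.1  55.9] F [-0.3 -0.6  0.1] w 0.4945195900263264
```

```bash
python3 -m jog '{"rot":[[0,0,0],[0,0,0],[0,0,0],[0,0,0]],"delta_pos":[[6,5.5,-14],[6,5.5,-14],[4.7,4.3,-12],[0,0,0]],"grip":[50,50,50,50]}' | egrep "tcp|force"
python3 -c "
from tgt import *
need(15,[.3877,.3084,.062])"
```

```text
tcp_pos: [0.3882, 0.3087, 0.0624]
wrist_force: [-0.5, -1.3, 0.0]
t 16.1167 rotvec [ 0.1  0.1 -0.1] delta mm [-0.5 -0.3 -0.4] joints [ 59.3  14.8 -47.9  21.2 -14.   50.8] F [-0.5 -1.3  0. ] w 0.4984863887896491
```

On target with no contact. Closing.

```bash
python3 -m jog '{"rot":[[0,0,0],[0,0,0],[0,0,0],[0,0,0],[0,0,0],[0,0,0]],"delta_pos":[[0,0,0],[0,0,0],[0,0,0],[0,0,0],[0,0,0],[0,0,0]],"grip":[30,20,15,10,10,10]}' | egrep "force|width"
python3 -m jog '{"rot":[[0,0,0],[0,0,0],[0,0,0]],"delta_pos":[[-2,-1.5,7],[-2,-2,10],[0,0,0]],"grip":[10,10,10]}' | egrep "tcp|force|width"
```

```text
wrist_force: [-4.1, -1.0, 6.2]
gripper_width: 0.243
tcp_pos: [0.3835, 0.3051, 0.0806]
wrist_force: [-0.3, 0.3, -6.0]
gripper_width: 0.248
```

The grip reads 21.5 mm on the 22 mm knob, and about 6 N of weight is carried. I'll lift, move over the disc and tilt it upright.

```bash
python3 -m jog '{"rot":[[0,0,0],[0,0,0],[0,0,0],[0,0,0],[-3.86,4.6,0],[-3.86,4.6,0],[-3.86,4.6,0],[-3.86,4.6,0],[-3.86,4.6,0],[0,0,0]],"delta_pos":[[0,0,15],[0,0,20],[5,-8,20],[12,-18,10],[16,-23,5],[16,-23,0],[16,-23,0],[16,-23,0],[14,-20,0],[10,-14,0]],"grip":[10,10,10,10,10,10,10,10,10,10]}' | egrep "tcp|force|width"
python3 -m jog '{"rot":[[0,0,0],[0,0,0],[0,0,0]],"delta_pos":[[7,-8,0],[0,0,0],[0,0,0]],"grip":[10,10,10]}' | egrep "tcp|force|width"
python3 - <<'E'
from tgt import *
need(-15,[.4959,.1449,.0557])
a=cap("side","pics/s13.png");b=cap("scene","pics/sc13.png");c=cap("wrist","pics/w13.png")
E
```

```text
tcp_pos: [0.4919, 0.1534, 0.1465]
wrist_force: [-0.4, 0.7, -6.5]
gripper_width: 0.244
tcp_pos: [0.4953, 0.1452, 0.1492]
wrist_force: [-0.3, -0.0, -4.6]
gripper_width: 0.242
t 17.95 rotvec [-0.   0.1 -0. ] delta mm [  0.6  -0.3 -93.5] joints [ 35.2  22.7 -11.9   1.3 -70.3  94.2] F [-0.3 -0.  -4.6] w 0.2420924026682609
```

```bash
python3 - <<'E'
from h import *
import pickle
s=r.sense();t=s["tcp_pos"];U=t-np.array([-.0031,-.0026,.0337]);print(U)
cs={n:cap(n) for n in("side","scene","wrist")};pickle.dump((cs,U),open("c3.pkl","wb"))
th=np.linspace(0,2*np.pi,40)
def tile(n,z,W,H,size=None,shift=0):
  c=cs[n];p=proj(c,U+[0,0,.02]);w,h=W/z,H/z;u0,v0=p[0]-w/2,p[1]-h/2;u0,v0=int(u0),int(v0+shift)
  print(n,u0,v0,z)
  im=c["frame"][max(v0,0):v0+int(h),u0:u0+int(w),::-1];im=cv2.resize(im,None,fx=z,fy=z,interpolation=cv2.INTER_CUBIC);im=np.clip(im*1.4,0,255).astype(np.uint8)
  for rad,hh in((.025,0),(.025,.026)):
    for q in th:
      u,v=proj(c,U+[rad*np.cos(q),rad*np.sin(q),hh]);cv2.circle(im,(int((u-u0+.5)*z),int((v-max(v0,0)+.5)*z)),1,(0,255,0),-1)
  o=np.zeros((H,W,3),np.uint8);im=im[:H,:W];o[:im.shape[0],:im.shape[1]]=im;return o
im=np.vstack([np.hstack([tile("side",6,400,300),tile("scene",6,400,300)]),np.hstack([tile("wrist",2,400,300,shift=-30),np.zeros((300,400,3),np.uint8)])])
cv2.imwrite("pics/c14.png",im)
E
```

```text
[0.4983583  0.14885745 0.11667787]
side 260 119 6
scene 266 129 6
wrist 179 140 2
```

View pics/c14.png

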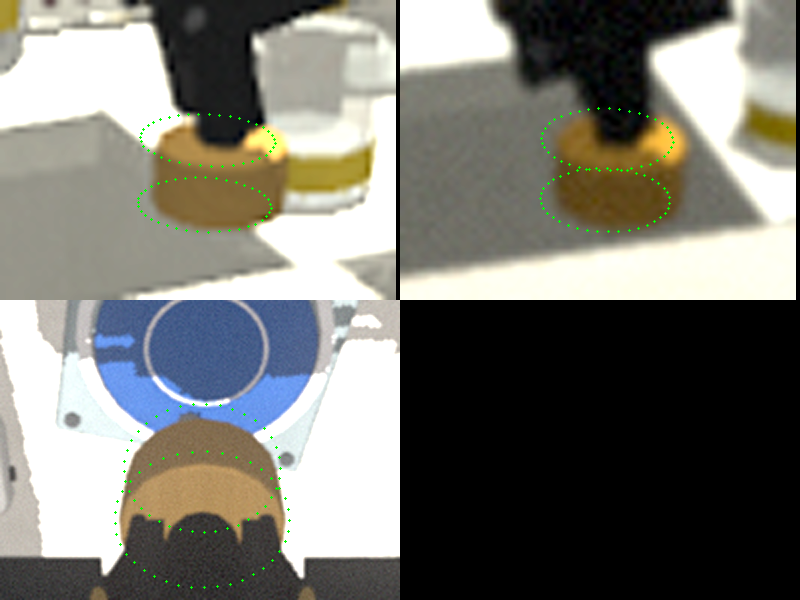

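The weight hangs almost upright but sits a few mm inward of my prediction, to the right in side and scene and lower in the wrist view. I'll fit its pose to the brass mask edges.

```bash
cat > fit2.py <<'E'
from h import *
import pickle
from scipy.optimize import least_squares
cs,U0=pickle.load(open("c3.pkl","rb"))
S=lambda x,y:(260+x/6-.5,119+y/6-.5);C=lambda x,y:(266+(x-400)/6-.5,129+y/6-.5);W=lambda x,y:(179+x/2-.25,140+(y-300)/2-.25)
th=np.linspace(0,2*np.pi,90,endpoint=False);a40=np.radians(40);e=np.array([np.cos(a40),np.sin(a40),0]);n=np.array([-e[1],e[0],0]);k=np.array([0,0,1.])
def circ(p,h):
  t=np.radians(p[3]);ax=np.cos(t)*k+np.sin(t)*e;ex=np.cos(t)*e-np.sin(t)*k
  return p[:3]+h*ax+.025*(np.cos(th)[:,None]*ex+np.sin(th)[:,None]*n)
def f(p):
  o=[];B,T=circ(p,0),circ(p,.026)
  P={m:(np.array([proj(cs[m],x) for x in B]),np.array([proj(cs[m],x) for x in T])) for m in cs}
  for m,F,l,rr,b in(("side",S,153,288,229),("scene",C,556,686,233)):
    A=np.vstack(P[m]);o+=[A[:,0].min()-F(l,0)[0],A[:,0].max()-F(rr,0)[0],A[:,1].max()-F(0,b)[1]]
  b,t=P["side"];o+=[.7*(b[:,0].min()-S(156,0)[0]),.7*(t[:,0].min()-S(153,0)[0]),.7*(b[:,0].max()-S(286,0)[0]),.7*(t[:,0].max()-S(288,0)[0])]
  b,t=P["wrist"];A=np.vstack([b,t]);o+=[A[:,0].min()-W(120,0)[0],A[:,0].max()-W(284,0)[0],b[:,1].min()-W(0,418)[1],t[:,1].min()-W(0,464)[1]]
  return np.array(o)
s=least_squares(f,[*U0,0],x_scale=[.001,.001,.001,1],diff_step=1e-4,loss="soft_l1");print(np.round(s.x,4),np.round(f(s.x),1),"vs",U0,"shift e,n,z",(s.x[:3]-U0)@np.c_[e,n,k])
E
python3 fit2.py
```

```text
[0.4936 0.1445 0.1149 1.4727] [ 0.1  0.1  0.9  0.   0.3  0.2 -0.3  0.2  0.   0.1 -1.2  2.1  0.   0. ] vs [0.4983583  0.14885745 0.11667787] shift e,n,z [-0.00641226 -0.00031481 -0.00176142]
```

```bash
python3 -m jog '{"rot":[[0,0,0],[0,0,0],[0,0,0],[0,0,0],[0,0,0],[0,0,0],[0,0,0]],"delta_pos":[[5.6,3.3,-10],[0,0,-20],[0,0,-20],[0,0,-20],[0,0,-12],[0,0,-4],[0,0,0]],"grip":[10,10,10,10,10,10,10]}' | egrep "tcp|force|width"
python3 -m jog '{"rot":[[0,0,0],[0,0,0]],"delta_pos":[[0,0,-2],[0,0,0]],"grip":[10,10]}' | egrep "tcp|force|width"
python3 -m jog '{"rot":[[0,0,0],[0,0,0]],"delta_pos":[[0,0,-1.5],[0,0,0]],"grip":[10,10]}' | egrep "tcp|force|width"
```

```text
tcp_pos: [0.5012, 0.149, 0.0627]
wrist_force: [0.7, 0.4, -5.4]
gripper_width: 0.243
tcp_pos: [0.5024, 0.1496, 0.0627]
wrist_force: [-0.9, 0.2, -6.0]
gripper_width: 0.243
tcp_pos: [0.502, 0.1493, 0.0612]
wrist_force: [0.1, 0.3, -6.0]
gripper_width: 0.239
```

```bash
python3 -m jog '{"rot":[[0,0,0],[0,0,0]],"delta_pos":[[-1,-0.7,-1.5],[0,0,0]],"grip":[10,10]}' | egrep "tcp|force"
python3 -m jog '{"rot":[[0,0,0],[0,0,0]],"delta_pos":[[0,0,-1.2],[0,0,0]],"grip":[10,10]}' | egrep "tcp|force"
```

```text
tcp_pos: [0.5004, 0.1482, 0.0593]
wrist_force: [0.5, -0.1, -5.5]
tcp_pos: [0.5006, 0.1483, 0.0579]
wrist_force: [-0.2, -0.1, -6.5]
```

```bash
python3 -m jog '{"rot":[[0,0,0],[0,0,0]],"delta_pos":[[0,0,-1],[0,0,0]],"grip":[10,10]}' | egrep "tcp|force"
```

```text
tcp_pos: [0.5008, 0.1484, 0.0572]
wrist_force: [-0.1, 0.8, -4.1]
```

```bash
python3 -m jog '{"rot":[[0,0,0],[0,0,0]],"delta_pos":[[0,0,-1],[0,0,0]],"grip":[10,10]}' | egrep "tcp|force"
```

```text
tcp_pos: [0.5008, 0.1484, 0.0571]
wrist_force: [-1.7, 0.6, 4.0]
```

Contact, about 10 N on the disc. I'll release and rise straight up.

```bash
python3 -m jog '{"rot":[[0,0,0],[0,0,0],[0,0,0],[0,0,0],[0,0,0],[0,0,0]],"delta_pos":[[0,0,0.8],[0,0,0],[0,0,0],[0,0,0],[0,0,0],[0,0,0]],"grip":[20,26,30,36,42,50]}' | egrep "tcp|force|width"
python3 -m jog '{"rot":[[0,0,0],[0,0,0],[0,0,0],[0,0,0],[0,0,0],[3.86,-4.6,0],[3.86,-4.6,0],[1.93,-2.3,0],[0,0,0]],"delta_pos":[[0,0,8],[0,0,20],[0,0,30],[0,0,30],[-20,-17,30],[-20,-17,20],[-15,-12,0],[0,0,0],[0,0,0]],"grip":[50,50,50,50,50,50,50,50,50]}' | egrep "time|tcp|force|width"
python3 - <<'E'
from h import *
import pickle
s=r.sense()
cs={n:cap(n,f"pics/f_{n}.png") for n in("side","scene","wrist")};pickle.dump(cs,open("c4.pkl","wb"))
for n,c in cs.items():
  hsv=cv2.cvtColor(c["frame"],cv2.COLOR_RGB2HSV);p=proj(c,[.499,.1478,.035]);f=c["frame"].astype(int)
  m=(hsv[:,:,0]>8)&(hsv[:,:,0]<26)&(hsv[:,:,1]>90)&(f[:,:,0]>50);R=60 if n=="wrist" else 22
  u,v=p.astype(int);q=np.zeros_like(m);q[max(v-R,0):v+R,u-R:u+R]=1;m=(m&q).astype(np.uint8)
  k,l,st,ce=cv2.connectedComponentsWithStats(m);i=1+np.argsort(-st[1:,4])[:3];print(n,p,st[i].tolist())
  th=np.linspace(0,6.28,90);A=np.array([proj(c,[.499+.025*np.cos(t),.1478+.025*np.sin(t),h]) for t in th for h in(.022,.048)]);print(" pred bbox",A.min(0),A.max(0))
E
```

```text
tcp_pos: [0.5009, 0.1484, 0.0567]
wrist_force: [-0.7, 0.2, -0.4]
gripper_width: 0.421
time_s: 21.08
tcp_pos: [0.4434, 0.1006, 0.1968]
wrist_force: [-0.4, 0.1, -0.1]
gripper_width: 0.5
side [291.83415396 184.31945547] [[282, 176, 21, 18, 291], [269, 180, 8, 20, 103]]
 pred bbox [281.04756871 174.58809661] [302.77001237 194.33491644]
scene [298.53884832 190.98216546] [[289, 182, 20, 18, 278], [276, 182, 7, 23, 109]]
 pred bbox [288.22069428 181.03144179] [309.04602334 201.18732422]
wrist [278.70366927 124.03044255] [[254, 97, 52, 54, 1671], [260, 64, 59, 24, 892]]
 pred bbox [251.86414526  96.23497663] [305.48869476 151.64188698]
```

```bash
python3 - <<'E'
from h import *
import pickle
c=pickle.load(open("c4.pkl","rb"))["wrist"];f=c["frame"].astype(int)
a=np.radians(27.7);st=lambda x,y,z:proj(c,[.4993+x*np.cos(a)-y*np.sin(a),.148+x*np.sin(a)+y*np.cos(a),z])
g=cv2.GaussianBlur(c["frame"],(0,0),.6)
def samp(x,y,z):u,v=st(x,y,z);return cv2.getRectSubPix(g,(1,1),(float(u),float(v)))[0,0].tolist()
for y in(-.02,0,.02):
  print(y,[(round(x*1000),samp(x,y,.022)) for x in np.arange(.032,.052,.002)])
# white circle visible fraction: sample r=27.5 on disc top
print([min(samp((.0275+d)*np.cos(t),(.0275+d)*np.sin(t),.022))  for t in np.radians(range(0,360,30)) for d in(0,)])
P=[];o=(f[:,:,0]>110)&(f[:,:,0]-f[:,:,2]>60)&(f[:,:,0]-f[:,:,1]>50)
print(r.sense()["wrist_force"])
E
```

```text
-0.02 [(32, [89, 122, 191]), (34, [155, 173, 210]), (36, [244, 245, 243]), (38, [154, 173, 208]), (40, [167, 121, 118]), (42, [242, 185, 108]), (44, [224, 166, 107]), (46, [115, 109, 110]), (48, [114, 111, 110]), (50, [188, 140, 103])]
0 [(32, [88, 119, 189]), (34, [156, 172, 210]), (36, [246, 247, 244]), (38, [154, 173, 210]), (40, [169, 121, 112]), (42, [242, 183, 107]), (44, [241, 186, 111]), (46, [240, 186, 110]), (48, [241, 183, 109]), (50, [241, 185, 110])]
0.02 [(32, [89, 120, 189]), (34, [157, 173, 206]), (36, [245, 246, 243]), (38, [147, 164, 201]), (40, [168, 121, 115]), (42, [243, 186, 110]), (44, [220, 166, 111]), (46, [133, 119, 112]), (48, [115, 111, 113]), (50, [196, 146, 106])]
[107, 99, 106, 121, 123, 116, 109, 98, 103, 159, 168, 117]
[-0.58557219  0.65808522 -1.06196288]
```

The white line is parallel to the bar, with identical profiles at y = −20, 0 and +20 mm. The orange starts at x ≈ 40–41 mm, so the bar is flush and the disc aligned. The robot is clear, so I'll hand in.

```bash
python3 -c "
from station import r,finish_job
print(r.sense()['time_s']);print(finish_job())"
```

```text
21.2333
the job is handed in; nothing more can be done
None
```

The job is done and was handed in at 21.2 s. The disc is aligned, the bar lies flush against its flat, and the weight stands upright on the disc, released.

**What I did**
- **Disc:** I turned it about 147° by its pin, with the fingers loosely either side. The flat came within about 0.4° of the bar's direction while the bar was still open.
- **Bar:** I pushed the tab until it stalled at about 8 N, where flush contact was expected.
- **Weight:** I took it by the knob, set it on the disc with about 10 N at contact, and let go. I never moved near the bottles and passed only high above the timer.

**Last checks**
- **Alignment:** the white line and the bar edge are parallel. The bar's face is about 41 mm from the centre, as it should be.
- **Weight position:** its outline in the wrist and side views agrees within about 2 pixels with an upright weight at the disc's centre. In the scene view its right and bottom edges matched only to 1–2 pixels. I did not check it separately against the white circle.
- **Robot:** clear of everything, with no force on the wrist.

**What disagreed**
- **Fingertips:** the reported tool position lies at the fingertips, not 25 mm behind them. My first pass therefore went over the pin without touching it. I found this from the pictures and by touching the disc lightly, then corrected for it.
- **Tilt:** the arm could not reach the full 30° tilt at the rest, so I gripped at about 15° and made up the rest when placing.
- **Grip:** the weight sat about 6 mm off its expected place in the grip, which I measured and corrected before setting it down.

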